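# Lay brass pieces across the lacquering rests

## Robot

A 6-joint arm with a two-finger parallel gripper is mounted at the origin on the work surface. World frame = base frame: x ahead of the robot, y to its left, z up, the work surface at z = 0. Lengths are in m, angles in rad, forces in N, time in s.
With the tool pointing down it reaches from about 0.25 to 0.775 m from the base axis. Payload 4 kg.
Tool frame: the origin (TCP) lies on the centre line of the jaws, within the pads' length; the fingertips stand 8 mm ahead of it and the grasp point (between the pads) lies 11 mm behind it; z points along the fingers, y is the direction in which the jaws open and shut (so a half turn about z gives the same grasp; the last joint's range is limited). The gripper opens to 94 mm and grips with 3 to 60 N. Pads are 16 mm wide; open, the fingers measure 119 mm over their backs; the gripper's body (75 mm by 177 mm) begins 78 mm behind the grasp point.
Start: joints at [-1.421, 0.087, 1.371, -0, 1.684, -0.103], TCP at [0.138, -0.533, 0.214] pointing down, gripper open.
Joint ranges: [-3.1, 3.1], [-0.76, 2.03], [0.27, 2.55], [-1.08, 4.22], [0.17, 2.65], [-2.57, 2.57]. Speed limits (rad/s): [2.79, 2.79, 3.14, 3.14, 3.14, 3.14].

## Interface

Orientations are given as [roll, pitch, yaw] about the fixed x, y, z axes, in that order (R = Rz(yaw) Ry(pitch) Rx(roll)).
In Python, from bench import robot, cams, close_job gives the robot as it stands.
- The arm moves only by the tool arm_command, never from a script. Its argument "plan" is one flat list of numbers, 7 for each row, row after row: the shift along the tool's x, y, z in cm, then the turn, a rotation vector about the tool's x, y, z in degrees, then the closure, from 0 (fully open) to 1 (shut). A call has 1 to 8 rows; each row shifts and turns the commanded pose from where the row before left it, along the tool's axes as they then stand; what a row does not reach is not made up. A row lasts 1/8 s, in which the tool goes at most 62.5 mm and 10.7 degrees, less where a joint would pass 70% of its speed; a pose out of reach is approached as far as the arm can. A call with a gripper value outside its range is refused whole. The fingers move at their own pace and stop on an object; the grip force is fixed at half the most. Time passes only in rows, so rows that do not move let the fingers close. It gives the time, the measured TCP pose, the force and the opening at its end, in the units of the state.
- robot.get_obs(): the state, without advancing time (a new reading comes with each control period).
- cams.snapshot(name): name is "scene" or "top"; returns a dict with "pixels" (384x512x3 uint8, red, green, blue), "fov_y" (degrees; the focal length in pixels is half the picture's height over the tangent of half this angle, whatever the lens; pixels are square), "cx", "cy" (the principal point, pixels), "camera_from_world" (4x4, takes a point from world to camera coordinates). Camera axes: x right, y up, looking along -z (the intrinsics and any distortion apply to the point x, -y, -z); pixel columns grow to the right and rows downward; lengths in m; the calibration is good to about 2 mm. A picture is of the moment at which its call begins. There is no depth.
- close_job(): hands the job in, once; it reports no verdict.
The state is a dict: "time": time; "joint_positions": joint angles; "qvel": joint speeds; "joint_torque": joint torques, N m; "tool_pos": TCP position; "ee_rot": TCP orientation; "wrist_force": force on the tool from outside, world axes, zero at the start; "wrist_torque": the same for the moment, N m; "width": finger opening in m.
Only numpy, scipy, OpenCV 4.12 (cv2) and the standard library are available. Lean on these libraries where they do the work, as an engineer would, in place of code of your own. Each camera call takes 0.05 s, during which the arm holds its last target.

## Task

Get the two brass pieces ready for lacquering: lay the square rail and the flat plate across the two wooden rests in the drip tray, one piece on each side of the pegs, each square across the gap and lying on both rests without touching the other. The rail's end blocks must hang outside the rests and the plate must reach over both. Set the pieces down softly rather than dropping them, and do not push over or shift the candlestick and bowl nearby.

Things in the scene. Friction and masses are not known exactly. Their poses are not given: they have to be found in the camera images.
- rail_mid (a point): centre of the brass rail (loose, 0.22 to 0.42 kg): a square bar 12 x 12 mm, long axis = y, with a 22 x 22 mm, 20 mm long block on each end; 290 mm long overall, 250 mm clear between the blocks (their inner faces lie at y = +-125 mm). It starts flat on the bench, lying on its end blocks (centre 11 mm up, bar underside 5 mm up). Grip the bar across x near the middle. z is up.
- plate_mid (a point): centre of the flat brass plate (loose, 0.28 to 0.52 kg): 40 mm wide (x), 240 mm long (y), 8 mm thick (z), its four corners notched (the last 20 mm at each end are only 24 mm wide). It starts flat on the bench, centre 4 mm up. Grip it across x near the middle.
- tray: open aluminium drip tray, fixed: 240 mm (x) x 260 mm (y), 25 mm high, walls and floor 4 mm thick; origin under its centre on the bench. The two rests stand in it and run along its x; the gap between them is along its y, so the pieces lie along its y.
- rest_a: wooden rest on the tray's +y side, fixed, parallel to the tray's x: a bar 200 mm long (x), 25 mm thick (y), 66 mm high, standing on the tray floor; its flat top is 70 mm above the bench. A wooden peg 10 mm in diameter and 18 mm high stands up from the middle of its top. Origin: centre of its underside. Its distance from the tray's centre varies between 65 and 90 mm.
- rest_b: the same rest on the tray's -y side, 65 to 90 mm from the tray's centre (chosen separately). Origin: centre of its underside.
- rest_a_top (a point): centre of rest_a's top face (at the foot of its peg), 70 mm above the bench; axes parallel to the tray's
- rest_b_top (a point): centre of rest_b's top face (at the foot of its peg), 70 mm above the bench; axes parallel to the tray's
- candlestick: bystander: loose upright brass candlestick, foot 76 mm across, 140 mm tall, origin under its foot
- bowl: bystander: loose copper bowl, 100 mm across, 45 mm high, origin under its centre
Mind the look-alikes: they are no part of the job. Several things look just like the part that bears plate_mid: the one meant starts farthest to the robot's right.

How it is judged:
At the end, for the whole second after the job is handed in: Both lie at rest on both rests (rail centre 76, plate centre 74 mm up, +-3), within 10 degrees of square, one each side of the pegs (centre lines within 88 mm of them), not touching; rail blocks outside both rests; plate centre within 115 mm of each rest (contact force between each of rail, plate and rest_a above 0.2 N and contact force between each of rail, plate and rest_b above 0.2 N and linear speed of each of rail, plate below 0.02 m/s and angular speed of each of rail, plate below 0.15 rad/s and height (world z) of rail_mid between 0.073 and 0.079 m and angle between the y axis of each of rail_mid, plate_mid and the y axis of tray, either way round below 0.17 rad and y of rail_mid in the frame of rest_a_top above -0.11 m and y of rail_mid in the frame of rest_b_top below 0.11 m and height (world z) of plate_mid between 0.071 and 0.077 m and y of plate_mid in the frame of rest_a_top above -0.115 m and y of plate_mid in the frame of rest_b_top below 0.115 m and contact force between rail and plate below 0.05 N and ((x of rail_mid in the frame of tray between 0.008 and 0.088 m and x of plate_mid in the frame of tray between -0.088 and -0.008 m) or (x of plate_mid in the frame of tray between 0.008 and 0.088 m and x of rail_mid in the frame of tray between -0.088 and -0.008 m))).
It fails at once if the candlestick was shifted by more than 30 mm or tipped (distance of candlestick from where it was at the start of the episode above 0.03 m or angle between candlestick's own z axis and vertical above 0.5 rad).
It fails at once if the bowl was shifted by more than 30 mm or tipped (distance of bowl from where it was at the start of the episode above 0.03 m or angle between bowl's own z axis and vertical above 0.5 rad).
It fails at once if a piece was pressed or banged onto a rest with more than 80 N (contact force between any of rail, plate and rest_a above 80 N or contact force between any of rail, plate and rest_b above 80 N).
It fails at once if the rail was dropped (fell free of the fingers by more than about 13 mm) (linear speed of rail above 0.5 m/s and contact force between the fingers and rail below 0.05 N).
It fails at once if the plate was dropped (fell free of the fingers by more than about 13 mm) (linear speed of plate above 0.5 m/s and contact force between the fingers and plate below 0.05 N).
It also fails if it takes over 67 s, if anything falls off the work surface, if the arm or the gripper's body presses on something with over 40 N, if the wrist force passes 120 N, or if a joint passes its speed limit or range.

## Working session

There is one attempt and no reset: what is moved stays moved. The work goes in short steps, Python scripts to look and compute and a tool call to move; the robot and the scene stay as the last step left them, time stands still between calls to the robot, and variables do not carry over. Pictures are saved under pics/ and viewed, and the job is handed in when it is done.

Besides the shell and the picture viewer there is one more tool, called after "Emit:" as name(argument=value, ...) on one line, values as JSON. arm_command: Moves the arm, as the interface text tells. Its arguments: {"type":"object","properties":{"plan":{"type":"array","items":{"type":"number"}}},"required":["plan"]}

```bash
ls; mkdir -p pics
python3 - <<'E'
from bench import robot,cams
import cv2,numpy as np
for n in("scene","top"):
    s=cams.snapshot(n); np.savez(f"pics/{n}0.npz",**s)
    cv2.imwrite(f"pics/{n}0.png",s["pixels"][:,:,::-1])
    print(n,{k:v for k,v in s.items() if k!="pixels"})
print(robot.get_obs())
E
```

```text
pics
scene {'fov_y': 49.321662747978095, 'cx': 260.98782946474057, 'cy': 197.2265098736035, 'camera_from_world': array([[ 0.83738716,  0.54654345, -0.0085444 , -0.45417375],
       [-0.44881021,  0.69639979,  0.55999708,  0.15950892],
       [ 0.31201305, -0.46509955,  0.82845052, -1.30007223],
       [ 0.        ,  0.        ,  0.        ,  1.        ]])}
top {'fov_y': 57.527959725143546, 'cx': 258.0989639582675, 'cy': 197.27198137987287, 'camera_from_world': array([[ 1.75650125e-02, -9.99845696e-01,  2.34082899e-04,
         3.13092274e-02],
       [ 9.93625224e-01,  1.74818068e-02,  1.11370104e-01,
        -4.85931380e-01],
       [-1.11357011e-01, -1.72362659e-03,  9.93778972e-01,
        -9.49107035e-01],
       [ 0.00000000e+00,  0.00000000e+00,  0.00000000e+00,
         1.00000000e+00]])}
{'time': 0.1, 'joint_positions': array([-1.42108965e+00,  8.78900018e-02,  1.37205622e+00,  4.79652246e-06,
        1.68361747e+00, -1.03113218e-01]), 'qvel': array([-2.37282191e-04,  8.97693306e-05, -3.61934081e-03,  5.66613889e-05,
       -2.07616428e-03, -8.96094538e-04]), 'joint_torque': array([ 1.93194464e-03, -3.41253304e+01, -3.03301656e+01,  7.19885551e-02,
        3.04621970e-02, -9.24843152e-05]), 'tool_pos': array([ 0.13749418, -0.53205276,  0.21244014]), 'ee_rot': array([-3.13963258e+00, -2.07621606e-04,  2.52820228e-01]), 'wrist_force': array([ 0.80344138, -0.60074098, -0.20184478]), 'wrist_torque': array([-0.04232196, -0.00107821, -0.00452071]), 'width': 0.09424676211654116}
```

View pics/scene0.png

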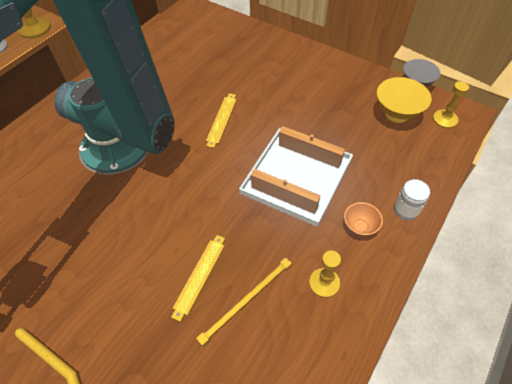

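View pics/top0.png

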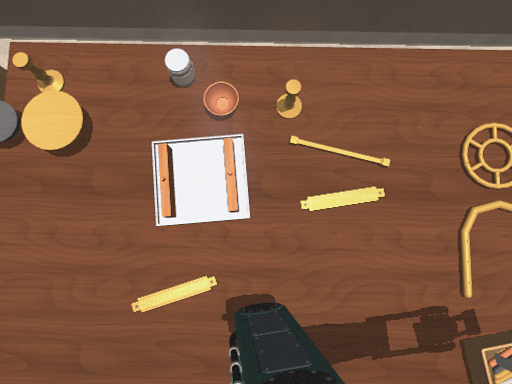

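The top view shows the tray at about (200,180), the rail from (294,140) to (387,162), the bowl at (221,98) and the candlestick at (289,104).

These could be taken for the plate, by top-view pixel:
- Plate A at (343,199), in the scene view at (199,278).
- Plate B at (175,294), in the scene view at (222,120).

Robot's right is image right in the top view, so A is the one meant. I'll check it in a close crop and measure.

```bash
cat > h.py <<'E'
import numpy as np,cv2
def load(n): 
    d=np.load(f"pics/{n}.npz"); return {k:d[k] for k in d}
def par(s):
    f=192/np.tan(np.radians(float(s["fov_y"])/2)); T=s["camera_from_world"]; return f,float(s["cx"]),float(s["cy"]),T[:3,:3],T[:3,3]
def ray(s,u,v):
    f,cx,cy,R,t=par(s); d=R.T@np.array([(u-cx)/f,-(v-cy)/f,-1]); return -R.T@t,d
def onz(s,u,v,z):
    o,d=ray(s,u,v); return o+d*(z-o[2])/d[2]
def proj(s,p):
    f,cx,cy,R,t=par(s); c=R@np.array(p)+t; return np.array([cx+f*c[0]/-c[2], cy-f*c[1]/-c[2]])
def tri(s1,p1,s2,p2):
    o1,d1=ray(s1,*p1);o2,d2=ray(s2,*p2)
    a=np.linalg.lstsq(np.array([d1,-d2]).T,o2-o1,rcond=None)[0]
    q1=o1+a[0]*d1;q2=o2+a[1]*d2; return (q1+q2)/2,np.linalg.norm(q1-q2)
E
python3 - <<'E'
from h import *
s=load("top0");im=s["pixels"][:,:,::-1]
a=cv2.resize(im[120:225,140:260],None,fx=5,fy=5,interpolation=cv2.INTER_CUBIC);cv2.imwrite("pics/c_tray.png",a)
a=cv2.resize(im[125:220,280:400],None,fx=6,fy=6,interpolation=cv2.INTER_CUBIC);cv2.imwrite("pics/c_parts.png",a)
hsv=cv2.cvtColor(im,cv2.COLOR_BGR2HSV)
for n,z in(("top0",None),("scene0",None)):
    s=load(n);im=s["pixels"][:,:,::-1].copy();hsv=cv2.cvtColor(im,cv2.COLOR_BGR2HSV)
    m=cv2.inRange(hsv,(18,120,110),(35,255,255))
    for c in cv2.findContours(m,cv2.RETR_EXTERNAL,cv2.CHAIN_APPROX_NONE)[0]:
        if cv2.contourArea(c)<60: continue
        r=cv2.minAreaRect(c);M=cv2.moments(c);u,v=M['m10']/M['m00'],M['m01']/M['m00']
        print(n,cv2.contourArea(c),np.round([u,v],1),np.round(r[0]+r[1]+(r[2],),1),[np.round(onz(s,u,v,z),4) for z in(.008,.017)])
E
```

```text
top0 85.0 [503.7 375.8] [502.9 375.9   7.8  17.   61.4] [array([ 0.0154, -0.6299,  0.008 ]), array([ 0.0187, -0.6238,  0.017 ])]
top0 1145.5 [174.  293.4] [173.8 293.4  15.2  87.3  71.6] [array([0.2165, 0.2672, 0.008 ]), array([0.2179, 0.2652, 0.017 ])]
top0 405.0 [476.3 236.2] [474.7 243.1  36.1 100.7  25. ] [array([ 0.3881, -0.5754,  0.008 ]), array([ 0.388 , -0.5698,  0.017 ])]
top0 442.0 [362.9 194.9] [342.6 197.9  14.6  82.9  81.3] [array([ 0.4996, -0.2584,  0.008 ]), array([ 0.4985, -0.2557,  0.017 ])]
top0 388.5 [339.4 150.9] [339.6 150.3 102.1   7.3  13.6] [array([ 0.6265, -0.1926,  0.008 ]), array([ 0.6242, -0.1905,  0.017 ])]
top0 1032.0 [485.8 154.9] [487. 155.  64.  48.  90.] [array([ 0.6219, -0.6149,  0.008 ]), array([ 0.6197, -0.6089,  0.017 ])]
top0 137.0 [292.7 110.4] [290.6 109.4  15.3  24.1  57.7] [array([ 0.7451, -0.0569,  0.008 ]), array([ 0.7417, -0.056 ,  0.017 ])]
top0 136.0 [292.9  86.6] [292.5  87.   14.   13.   90. ] [array([ 0.8178, -0.0571,  0.008 ]), array([ 0.8138, -0.0562,  0.017 ])]
top0 2895.0 [ 51.8 116.7] [ 55.2 113.4  57.9  74.6  29.6] [array([0.71
[... 627 characters left out ...]
 [array([ 0.49  , -0.2091,  0.008 ]), array([ 0.4934, -0.2115,  0.017 ])]
scene0 67.5 [395.1 118.7] [395.5 118.6  21.1   6.3  14. ] [array([0.6858, 0.5689, 0.008 ]), array([0.6874, 0.5593, 0.017 ])]
scene0 642.5 [220.7 120.4] [220.7 120.2  13.2  59.3  22.6] [array([0.218, 0.26 , 0.008]), array([0.2239, 0.2533, 0.017 ])]
scene0 1568.5 [403.6  95.5] [404.   95.5  37.   54.   90. ] [array([0.6674, 0.6847, 0.008 ]), array([0.6691, 0.6741, 0.017 ])]
scene0 482.5 [33.8 27.1] [34.  27.5 25.2 27.1 31.6] [array([-0.697 ,  0.2715,  0.008 ]), array([-0.6827,  0.2647,  0.017 ])]
scene0 1405.5 [453.   78.6] [463.8  66.4  98.9 111.5  60. ] [array([0.7781, 0.8561, 0.008 ]), array([0.7788, 0.8439, 0.017 ])]
```

View pics/c_tray.png

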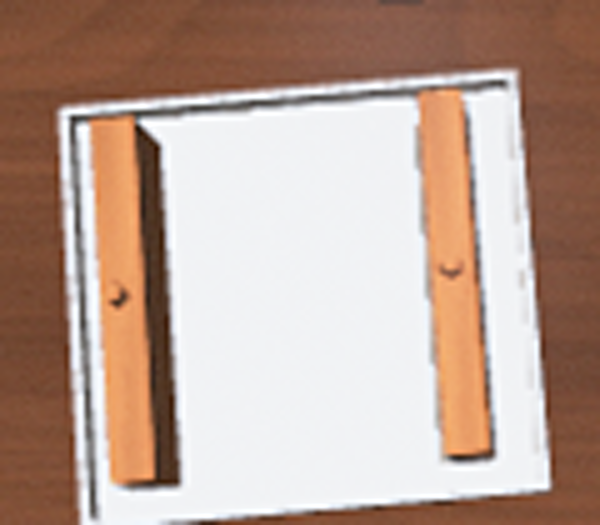

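View pics/c_parts.png

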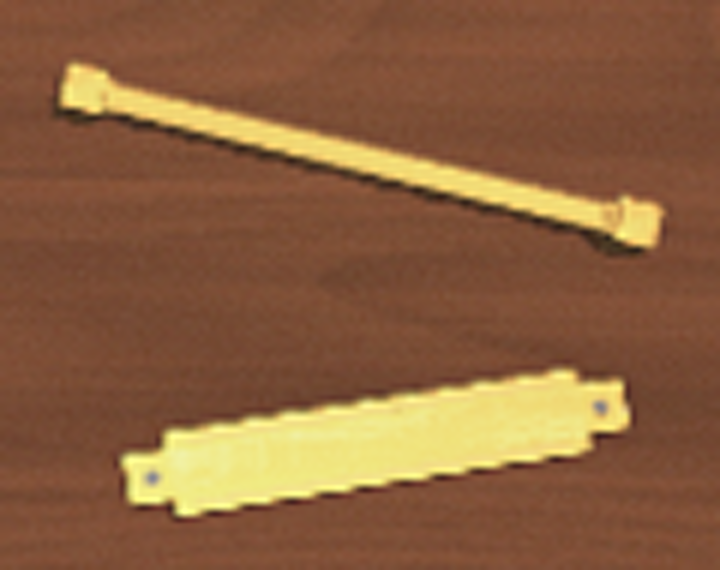

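The crops show a notched plate with two end holes at top-view (305,204) and (380,192), which is plate A. The rail has its end blocks at about (294,139) and (386,162). The rests show a peg at (163,178) on the left one, rest_a, and at (230,173) on the right one, rest_b.

Run:
```python
from h import *
def line(W):
    r=cv2.minAreaRect((W[:,:2]*1000).astype(np.float32)); b=cv2.boxPoints(r)/1000
    e=[(b[1]-b[0]),(b[2]-b[1])]; e=max(e,key=np.linalg.norm); a=np.degrees(np.arctan2(e[1],e[0]))%180
    return np.array(r[0])/1000,np.sort(r[1]),a
for n,rois in(("top0",dict(ra=(150,130,180,225),rb=(215,130,245,218),plate=(295,180,390,215),rail=(285,130,395,170))),("scene0",dict(ra=(270,125,348,170),rb=(245,165,325,218),plate=(165,230,232,325),rail=(190,255,295,350)))):
    s=load(n);im=s["pixels"][:,:,::-1].copy();hsv=cv2.cvtColor(im,cv2.COLOR_BGR2HSV)
    for k,(x0,y0,x1,y1) in rois.items():
        sub=hsv[y0:y1,x0:x1]
        if k[0]=='r' and k!='rail': m=cv2.inRange(sub,(5,110,190),(17,255,255));z=.07
        else: m=cv2.inRange(sub,(19,90,110),(36,255,255));z=.008 if k=='plate' else .017
        if n=='scene0' and k in('ra','rb'): print('V',np.percentile(sub[...,2][(sub[...,0]<17)&(sub[...,0]>5)],[10,50,90]))
        m=cv2.morphologyEx(m,cv2.MORPH_CLOSE,np.ones((3,3)))
        cs=cv2.findContours(m,cv2.RETR_EXTERNAL,cv2.CHAIN_APPROX_NONE)[0];c=max(cs,key=cv2.contourArea)
        C=c[:,0,:]+[x0,y0]
        W=np.array([onz(s,u,v,z) for u,v in C.astype(float)])
        M=cv2.moments(c);u,v=M['m10']/M['m00']+x0,M['m01']/M['m00']+y0
        ctr,sz,a=line(W);print(n,k,np.round(ctr,4),sz.round(1),"long axis deg",a.round(2),"moment ctr",onz(s,u,v,z).round(4))
# scene crop
s=load("scene0");im=s["pixels"][:,:,::-1]
cv2.imwrite("pics/c_s.png",cv2.resize(im[120:225,235:360],None,fx=6,fy=5.7142857,interpolation=cv2.INTER_CUBIC))
t=load("top0")
c=lambda x,y,f,ox,oy:((x+.5)/f-.5+ox,(y+.5)/f-.5+oy)
for nm,p in(("hole1",c(152,478,6,280,125)),("hole2",c(600,408,6,280,125))):print(nm,onz(t,*p,.008).round(4))
for nm,p in(("railL",c(85,90,6,280,125)),("railR",c(640,224,6,280,125))):print(nm,onz(t,*p,.018).round(4))
for nm,p in(("a",[(91,117),(134,117),(155,482),(111,484)]),("b",[(418,90),(461,90),(492,454),(442,458)])):
    P=np.array([onz(t,*c(*q,5,140,120),.07) for q in p]);print(nm,P[:,:2].round(4).tolist(),P.mean(0).round(4))
P=[(60,107),(517,70),(551,489)]
for q in P: print("tray",onz(t,*c(*q,5,140,120),.025).round(4))
```

```text
top0 ra [0.5251 0.2929] [ 23.2 197.8] long axis deg 5.93 moment ctr [0.5237 0.2929 0.07  ]
top0 rb [0.5434 0.1157] [ 24.1 197.7] long axis deg 5.85 moment ctr [0.5411 0.1155 0.07  ]
top0 plate [ 0.4896 -0.1993] [ 41.6 241. ] long axis deg 99.97 moment ctr [ 0.4894 -0.199   0.008 ]
top0 rail [ 0.6255 -0.19  ] [ 19.2 290.3] long axis deg 76.92 moment ctr [ 0.6238 -0.1914  0.017 ]
V [132. 150. 233.]
scene0 ra [0.5244 0.2974] [ 34.8 200. ] long axis deg 5.84 moment ctr [0.5269 0.2937 0.07  ]
V [133. 151. 238.]
scene0 rb [0.5447 0.1156] [ 26.2 195.8] long axis deg 5.72 moment ctr [0.5481 0.1139 0.07  ]
scene0 plate [ 0.4883 -0.2008] [ 43.7 242.4] long axis deg 100.04 moment ctr [ 0.4902 -0.2092  0.008 ]
scene0 rail [ 0.6236 -0.1902] [ 26.9 291.7] long axis deg 77.16 moment ctr [ 0.6213 -0.2035  0.017 ]
hole1 [ 0.4699 -0.0934  0.008 ]
hole2 [ 0.507  -0.3061  0.008 ]
railL [ 0.6547 -0.0595  0.018 ]
railR [ 0.5941 -0.3235  0.018 ]
a [[0.624, 0.3146], [0.6244, 0.2913], [0.4265, 0.2709], [0.425, 0.2942]] [0.5249 0.2927 0.07  ]
b [[0.6421, 0.1375], [0.6425, 0.1142], [0.4445, 0.0925], [0.4419, 0.119]] [0.5428 0.1158 0.07  ]
tray [0.6415 0.346  0.025 ]
tray [0.6677 0.0862 0.025 ]
tray [0.4289 0.0619 0.025 ]
```

View pics/c_s.png

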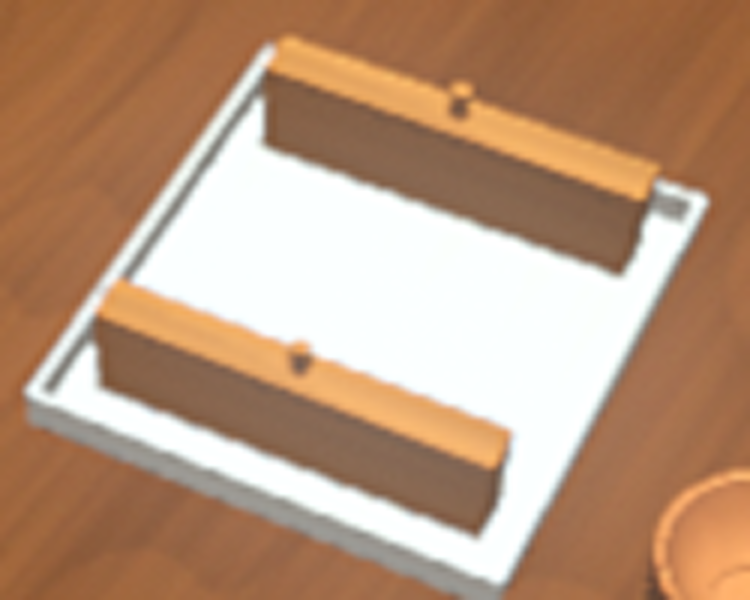

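```bash
cat > mv.py <<'E'
import sys,numpy as np
from bench import robot
from scipy.spatial.transform import Rotation as R
def go(x,y,z,yawdeg,n):
    o=robot.get_obs(); p=np.array(o["tool_pos"]); A=R.from_euler('xyz',o["ee_rot"]); B=R.from_euler('xyz',[180,0,yawdeg],degrees=True)
    rv=(A.inv()*B).as_rotvec(); st=(np.array([x,y,z])-p)/n
    print("pos",p.round(4),"rpy",np.degrees(o["ee_rot"]).round(2),"t",round(o["time"],2),"w",round(o["width"],4),"F",np.round(o["wrist_force"],1))
    for i in range(n):
        Ri=A*R.from_rotvec(rv*i/n); print((Ri.inv().apply(st)*100).round(2),np.degrees(rv/n).round(2))
go(*map(float,sys.argv[1:5]),int(sys.argv[5]))
E
python3 mv.py .6245 -.191 .16 77 16
```

```text
pos [ 0.1375 -0.5321  0.2124] rpy [-1.7989e+02 -1.0000e-02  1.4490e+01] t 0.1 w 0.0942 F [ 0.8 -0.6 -0.2]
[ 3.48 -1.3   0.33] [-0.01 -0.   -3.91]
[ 3.56 -1.06  0.33] [-0.01 -0.   -3.91]
[ 3.62 -0.82  0.33] [-0.01 -0.   -3.91]
[ 3.67 -0.57  0.33] [-0.01 -0.   -3.91]
[ 3.7  -0.32  0.33] [-0.01 -0.   -3.91]
[ 3.72 -0.06  0.33] [-0.01 -0.   -3.91]
[3.71 0.19 0.33] [-0.01 -0.   -3.91]
[3.69 0.44 0.33] [-0.01 -0.   -3.91]
[3.65 0.69 0.33] [-0.01 -0.   -3.91]
[3.6  0.94 0.33] [-0.01 -0.   -3.91]
[3.52 1.18 0.33] [-0.01 -0.   -3.91]
[3.43 1.42 0.33] [-0.01 -0.   -3.91]
[3.33 1.65 0.33] [-0.01 -0.   -3.91]
[3.21 1.87 0.33] [-0.01 -0.   -3.91]
[3.07 2.09 0.33] [-0.01 -0.   -3.91]
[2.92 2.29 0.33] [-0.01 -0.   -3.91]
```

Emit:
arm_command(plan=[3.5, -1.3, 0, 0, 0, -3.9, 0, 3.6, -1.1, 0, 0, 0, -3.9, 0, 3.6, -0.8, 0, 0, 0, -3.9, 0, 3.7, -0.6, 0, 0, 0, -3.9, 0, 3.7, -0.3, 0, 0, 0, -3.9, 0, 3.7, -0.1, 0, 0, 0, -3.9, 0, 3.7, 0.2, 0, 0, 0, -3.9, 0, 3.7, 0.4, 0, 0, 0, -3.9, 0])

```text
time: 1.1
tool_pos: [0.3818, -0.3601, 0.2129]
ee_rot: [-3.141, -0.0, 0.8]
wrist_force: [0.5, -0.4, 0.1]
width: 0.0945
```

Emit:
arm_command(plan=[3.6, 0.7, 0.6, 0, 0, -3.9, 0, 3.6, 0.9, 0.6, 0, 0, -3.9, 0, 3.5, 1.2, 0.6, 0, 0, -3.9, 0, 3.4, 1.4, 0.6, 0, 0, -3.9, 0, 3.3, 1.6, 0.6, 0, 0, -3.9, 0, 3.2, 1.9, 0.6, 0, 0, -3.9, 0, 3.1, 2.1, 0.6, 0, 0, -3.9, 0, 2.9, 2.3, 0.6, 0, 0, -3.9, 0])

```text
time: 2.1
tool_pos: [0.6243, -0.191, 0.1645]
ee_rot: [-3.14, 0.0, 1.344]
wrist_force: [-0.5, -0.6, 0.6]
width: 0.094
```

```bash
python3 mv.py .6245 -.191 .06 77 5;python3 -c "
from bench import robot;print(robot.get_obs()['joint_positions'])"
```

```text
pos [ 0.6243 -0.191   0.1645] rpy [-179.92    0.     77.01] t 2.1 w 0.094 F [-0.5 -0.6  0.6]
[0.   0.01 2.09] [-0.02  0.    0.  ]
[0.   0.01 2.09] [-0.02  0.    0.  ]
[0.   0.   2.09] [-0.02  0.    0.  ]
[0.   0.   2.09] [-0.02  0.    0.  ]
[0.   0.   2.09] [-0.02  0.    0.  ]
[-3.83561590e-01  3.30933698e-01  1.17905604e+00 -2.11925355e-04
  1.63290729e+00 -1.56912455e-01]
```

Emit:
arm_command(plan=[0, 0, 2.5, 0, 0, 0, 0, 0, 0, 2.5, 0, 0, 0, 0, 0, 0, 2.5, 0, 0, 0, 0, 0, 0, 2.5, 0, 0, 0, 0, 0, 0, 2.0, 0, 0, 0, 0, 0, 0, 0, 0, 0, 0, 0])

```text
time: 2.85
tool_pos: [0.6221, -0.1912, 0.0427]
ee_rot: [-3.137, -0.001, 1.342]
wrist_force: [-0.5, 0.0, -0.2]
width: 0.0938
```

```bash
cat > look.py <<'E'
import sys,cv2,numpy as np
from bench import robot,cams
tag=sys.argv[1]
for n in("scene","top"):
    s=cams.snapshot(n);np.savez(f"pics/{n}{tag}.npz",**s)
    x0,y0,x1,y1=[int(v) for v in (sys.argv[2] if n=="scene" else sys.argv[3]).split(",")]
    im=s["pixels"][y0:y1,x0:x1,::-1];f=min(780/(x1-x0),580/(y1-y0))
    cv2.imwrite(f"pics/{n}{tag}.png",cv2.resize(im,None,fx=f,fy=f,interpolation=cv2.INTER_CUBIC))
o=robot.get_obs();print({k:np.round(o[k],4).tolist() for k in("time","tool_pos","ee_rot","wrist_force","width")})
E
python3 look.py 1 150,200,330,350 270,80,420,230
```

```text
{'time': 2.95, 'tool_pos': [0.624, -0.192, 0.0459], 'ee_rot': [3.1409, 0.0002, 1.3418], 'wrist_force': [-0.1918, 0.2631, 0.1255], 'width': 0.0936}
```

View pics/scene1.png

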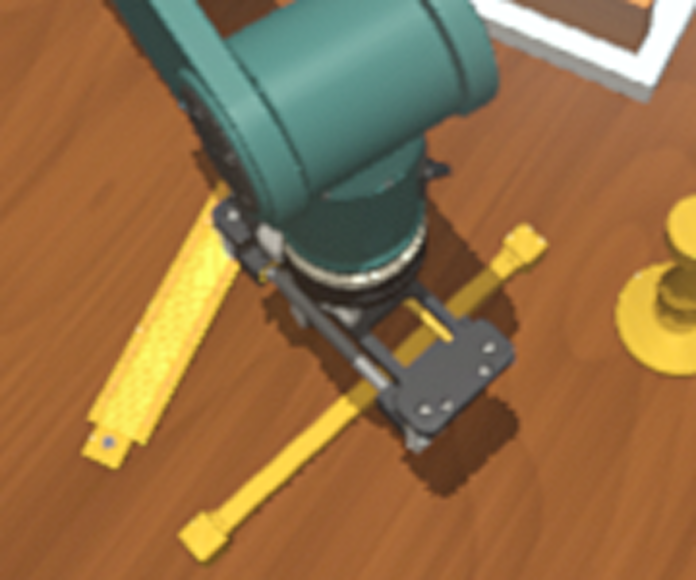

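View pics/top1.png

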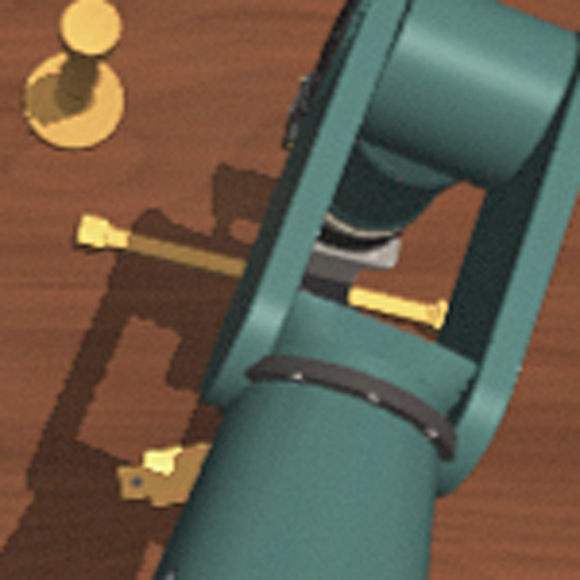

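The gripper stands over the rail's middle with its jaws across the bar, and the plate is clear of the fingers. I'll descend to about 11 mm TCP height and close.

Emit:
arm_command(plan=[0, 0, 1.5, 0, 0, 0, 0, 0, 0, 1.0, 0, 0, 0, 0, 0, 0, 0.5, 0, 0, 0, 0, 0, 0, 0.5, 0, 0, 0, 0, 0, 0, 0, 0, 0, 0, 0])

```text
time: 3.58
tool_pos: [0.6235, -0.1918, 0.01]
ee_rot: [-3.141, -0.0, 1.342]
wrist_force: [-1.0, 0.4, -0.9]
width: 0.0942
```

Emit:
arm_command(plan=[0, 0, 0, 0, 0, 0, 0.5, 0, 0, 0, 0, 0, 0, 0.8, 0, 0, 0, 0, 0, 0, 1, 0, 0, 0, 0, 0, 0, 1, 0, 0, 0, 0, 0, 0, 1, 0, 0, 0, 0, 0, 0, 1, 0, 0, 0, 0, 0, 0, 1, 0, 0, 0, 0, 0, 0, 1])

```text
time: 4.58
tool_pos: [0.6237, -0.1919, 0.0104]
ee_rot: [-3.142, 0.0, 1.342]
wrist_force: [0.8, -0.6, 0.2]
width: 0.0174
```

Emit:
arm_command(plan=[0, 0, 0, 0, 0, 0, 1, 0, 0, 0, 0, 0, 0, 1, 0, 0, 0, 0, 0, 0, 1])

```text
time: 4.95
tool_pos: [0.6237, -0.1919, 0.0105]
ee_rot: [3.142, 0.0, 1.342]
wrist_force: [-0.2, 0.3, 0.3]
width: 0.0117
```

Emit:
arm_command(plan=[0, 0, -0.5, 0, 0, 0, 1, 0, 0, -1.0, 0, 0, 0, 1, 0, 0, -2.0, 0, 0, 0, 1, 0, 0, -2.5, 0, 0, 0, 1, 0, 0, -3, 0, 0, 0, 1, 0, 0, -3, 0, 0, 0, 1, 0, 0, -2.5, 0, 0, 0, 1, 0, 0, -1, 0, 0, 0, 1])

```text
time: 5.95
tool_pos: [0.6248, -0.1923, 0.1695]
ee_rot: [3.136, 0.001, 1.342]
wrist_force: [-0.6, -0.8, -2.6]
width: 0.0116
```

```bash
python3 mv.py .5837 .2094 .165 95.85 16
```

```text
pos [ 0.6248 -0.1923  0.1695] rpy [1.7968e+02 5.0000e-02 7.6880e+01] t 5.95 w 0.0116 F [-0.6 -0.8 -2.6]
[ 2.39 -0.82  0.02] [ 0.02  0.01 -1.19]
[ 2.4  -0.77  0.02] [ 0.02  0.01 -1.19]
[ 2.42 -0.72  0.02] [ 0.02  0.01 -1.19]
[ 2.43 -0.67  0.02] [ 0.02  0.01 -1.19]
[ 2.45 -0.62  0.02] [ 0.02  0.01 -1.19]
[ 2.46 -0.57  0.02] [ 0.02  0.01 -1.19]
[ 2.47 -0.52  0.02] [ 0.02  0.01 -1.19]
[ 2.48 -0.47  0.02] [ 0.02  0.01 -1.19]
[ 2.49 -0.42  0.03] [ 0.02  0.01 -1.19]
[ 2.5  -0.36  0.03] [ 0.02  0.01 -1.19]
[ 2.5  -0.31  0.03] [ 0.02  0.01 -1.19]
[ 2.51 -0.26  0.03] [ 0.02  0.01 -1.19]
[ 2.52 -0.21  0.03] [ 0.02  0.01 -1.19]
[ 2.52 -0.16  0.03] [ 0.02  0.01 -1.19]
[ 2.52 -0.1   0.03] [ 0.02  0.01 -1.19]
[ 2.52 -0.05  0.03] [ 0.02  0.01 -1.19]
```

Emit:
arm_command(plan=[2.4, -0.8, 0, 0, 0, -1.2, 1, 2.4, -0.8, 0, 0, 0, -1.2, 1, 2.4, -0.7, 0, 0, 0, -1.2, 1, 2.4, -0.7, 0, 0, 0, -1.2, 1, 2.5, -0.6, 0, 0, 0, -1.2, 1, 2.5, -0.6, 0, 0, 0, -1.2, 1, 2.5, -0.5, 0, 0, 0, -1.2, 1, 2.5, -0.5, 0, 0, 0, -1.2, 1])

```text
time: 6.95
tool_pos: [0.602, 0.0122, 0.1652]
ee_rot: [-3.141, -0.0, 1.512]
wrist_force: [-0.6, -0.0, -3.3]
width: 0.0117
```

Emit:
arm_command(plan=[2.5, -0.4, 0, 0, 0, -1.2, 1, 2.5, -0.4, 0, 0, 0, -1.2, 1, 2.5, -0.3, 0, 0, 0, -1.2, 1, 2.5, -0.3, 0, 0, 0, -1.2, 1, 2.5, -0.2, 0, 0, 0, -1.2, 1, 2.5, -0.2, 0, 0, 0, -1.2, 1, 2.5, -0.1, 0, 0, 0, -1.2, 1, 2.4, 0, 0, 0, 0, -1.1, 1])

```text
time: 7.95
tool_pos: [0.5803, 0.2111, 0.1652]
ee_rot: [-3.141, 0.0, 1.678]
wrist_force: [-0.5, 0.3, -1.8]
width: 0.0118
```

```bash
python3 mv.py .5837 .2094 .12 95.85 5;  python3 look.py 2 210,90,390,240 130,90,290,230
```

```text
pos [0.5803 0.2111 0.1652] rpy [-1.7998e+02  1.0000e-02  9.6120e+01] t 7.95 w 0.0118 F [-0.5  0.3 -1.8]
[-0.04  0.06  0.9 ] [-0.    0.    0.05]
[-0.04  0.06  0.9 ] [-0.    0.    0.05]
[-0.04  0.06  0.9 ] [-0.    0.    0.05]
[-0.04  0.06  0.9 ] [-0.    0.    0.05]
[-0.04  0.06  0.9 ] [-0.    0.    0.05]
{'time': 8.05, 'tool_pos': [0.58, 0.2125, 0.1651], 'ee_rot': [-3.1409, -0.0012, 1.68], 'wrist_force': [-0.449, -0.3784, -2.9084], 'width': 0.0121}
```

View pics/scene2.png

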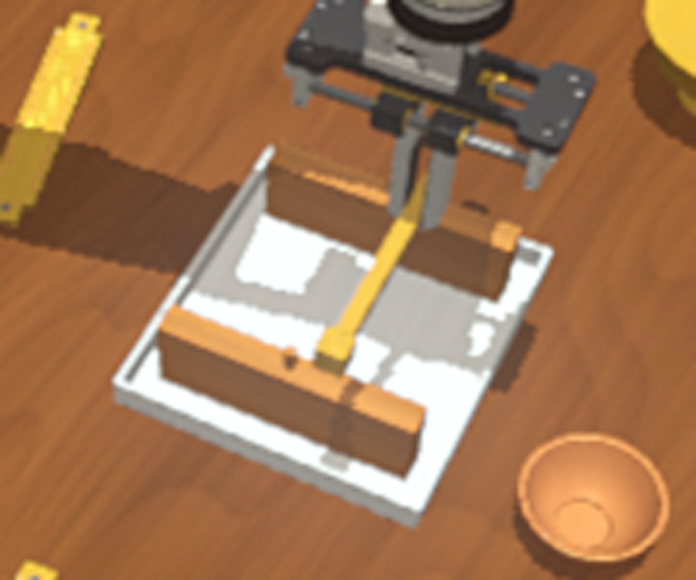

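View pics/top2.png

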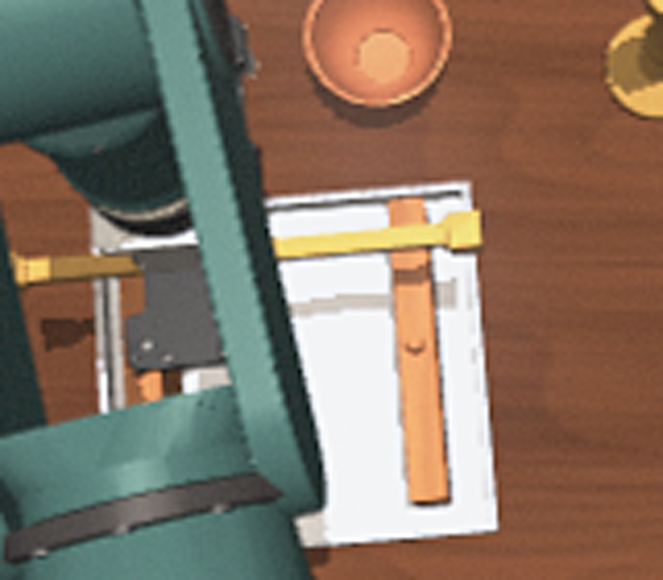

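Run:
```python
from h import *
t=load("top2");s=load("scene2")
c=lambda x,y,f,ox,oy:((x+.5)/f-.5+ox,(y+.5)/f-.5+oy)
p1=c(466,230,663/160,130,90);p2=c(338,336,696/180,210,90)
q=tri(t,p1,s,p2);print("near block top",q, onz(t,*p1,.176))
pl=c(30,269,663/160,130,90);print("far block",onz(t,*pl,.176))
a=np.radians(96.0);C=np.array([.5802,.2115]);u=np.array([np.cos(a),np.sin(a)])
print("pred near",C-u*.135,"far",C+u*.135)
```

```text
near block top (array([0.59387832, 0.08072402, 0.17905908]), np.float64(0.0017357161598406396)) [0.5940199 0.0802922 0.176    ]
far block [0.56651042 0.33177602 0.176     ]
pred near [0.59431134 0.07723954] far [0.56608866 0.34576046]
```

The rail is held level, with its near block at top-view (241,145) and about 10 cm above the rest tops, and it runs parallel to the tray's y. The peg shows to one side of it. Lowering.

Emit:
arm_command(plan=[-0.1, 0.2, 1.5, 0, 0, 0.2, 1, -0.1, 0.1, 2, 0, 0, 0, 1, 0, 0, 2, 0, 0, 0, 1, 0, 0, 1.5, 0, 0, 0, 1, 0, 0, 1.0, 0, 0, 0, 1, 0, 0, 0.4, 0, 0, 0, 1, 0, 0, 0.2, 0, 0, 0, 1, 0, 0, 0, 0, 0, 0, 1])

```text
time: 9.05
tool_pos: [0.5849, 0.2075, 0.0801]
ee_rot: [3.14, -0.0, 1.672]
wrist_force: [-0.4, -0.0, -2.8]
width: 0.0114
```

Emit:
arm_command(plan=[0, 0, 0.1, 0, 0, 0, 1, 0, 0, 0.1, 0, 0, 0, 1, 0, 0, 0.1, 0, 0, 0, 1, 0, 0, 0, 0, 0, 0, 1])

```text
time: 9.55
tool_pos: [0.5845, 0.2074, 0.0763]
ee_rot: [-3.141, 0.0, 1.672]
wrist_force: [0.1, 0.8, -2.1]
width: 0.0117
```

```bash
python3 look.py 3 210,90,390,240 130,90,290,230
```

```text
{'time': 9.65, 'tool_pos': [0.5845, 0.2074, 0.0764], 'ee_rot': [-3.1415, 0.0001, 1.6718], 'wrist_force': [0.8, -0.2002, -2.5068], 'width': 0.0118}
```

View pics/scene3.png

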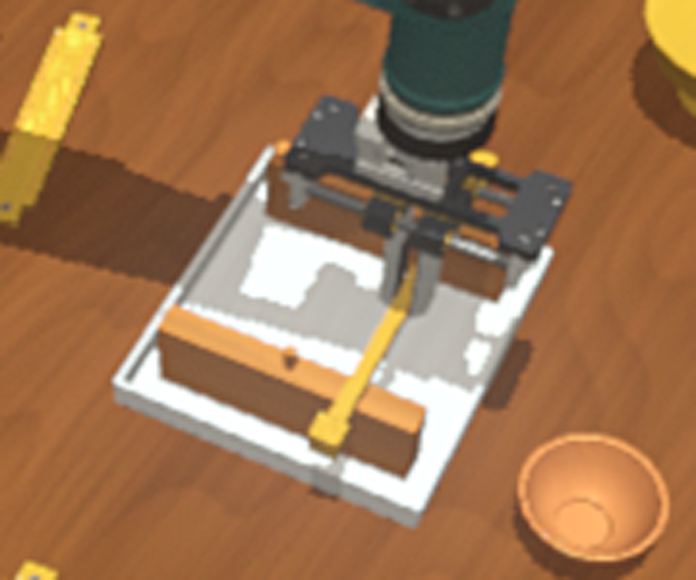

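The rail sits over rest_b with its end block, crop (330,430), hanging outside. There is no contact yet, so I'll go down in small steps.

Emit:
arm_command(plan=[0, 0, 0.05, 0, 0, 0, 1, 0, 0, 0.05, 0, 0, 0, 1, 0, 0, 0, 0, 0, 0, 1])

```text
time: 10.02
tool_pos: [0.5846, 0.2074, 0.0755]
ee_rot: [3.141, 0.0, 1.672]
wrist_force: [0.4, 0.3, -1.9]
width: 0.0114
```

Emit:
arm_command(plan=[0, 0, 0.05, 0, 0, 0, 1, 0, 0, 0.05, 0, 0, 0, 1, 0, 0, 0, 0, 0, 0, 1])

```text
time: 10.4
tool_pos: [0.5846, 0.2074, 0.0754]
ee_rot: [3.141, 0.0, 1.672]
wrist_force: [-3.0, -1.7, 3.6]
width: 0.0115
```

Contact: the wrist force went from -1.9 N to +3.6 N and the height stopped changing. Opening, then rising.

Emit:
arm_command(plan=[0, 0, 0, 0, 0, 0, 0.8, 0, 0, 0, 0, 0, 0, 0.7, 0, 0, 0, 0, 0, 0, 0.6, 0, 0, 0, 0, 0, 0, 0.5, 0, 0, 0, 0, 0, 0, 0.4])

```text
time: 11.02
tool_pos: [0.5846, 0.2074, 0.0743]
ee_rot: [-3.142, 0.0, 1.672]
wrist_force: [-0.0, -0.1, -0.2]
width: 0.0535
```

Emit:
arm_command(plan=[0, 0, -0.5, 0, 0, 0, 0.3, 0, 0, -1, 0, 0, 0, 0.2, 0, 0, -2, 0, 0, 0, 0.1, 0, 0, -2, 0, 0, 0, 0, 0, 0, -2, 0, 0, 0, 0, 0, 0, -1.5, 0, 0, 0, 0])

```text
time: 11.78
tool_pos: [0.585, 0.2075, 0.1666]
ee_rot: [3.139, -0.0, 1.672]
wrist_force: [0.7, 1.2, -0.4]
width: 0.0938
```

```bash
python3 mv.py .489 -.2 .13 99.96 16
```

```text
pos [0.585  0.2075 0.1666] rpy [ 1.7987e+02 -1.0000e-02  9.5790e+01] t 11.78 w 0.0938 F [ 0.7  1.2 -0.4]
[-2.47 -0.85  0.23] [ 0.01 -0.   -0.26]
[-2.47 -0.87  0.23] [ 0.01 -0.   -0.26]
[-2.47 -0.88  0.23] [ 0.01 -0.   -0.26]
[-2.46 -0.89  0.23] [ 0.01 -0.   -0.26]
[-2.46 -0.9   0.23] [ 0.01 -0.   -0.26]
[-2.45 -0.91  0.23] [ 0.01 -0.   -0.26]
[-2.45 -0.92  0.23] [ 0.01 -0.   -0.26]
[-2.44 -0.93  0.23] [ 0.01 -0.   -0.26]
[-2.44 -0.94  0.23] [ 0.01 -0.   -0.26]
[-2.44 -0.95  0.23] [ 0.01 -0.   -0.26]
[-2.43 -0.97  0.23] [ 0.01 -0.   -0.26]
[-2.43 -0.98  0.23] [ 0.01 -0.   -0.26]
[-2.42 -0.99  0.23] [ 0.01 -0.   -0.26]
[-2.42 -1.    0.23] [ 0.01 -0.   -0.26]
[-2.41 -1.01  0.23] [ 0.01 -0.   -0.26]
[-2.41 -1.02  0.23] [ 0.01 -0.   -0.26]
```

Emit:
arm_command(plan=[-2.5, -0.9, 0, 0, 0, -0.3, 0, -2.5, -0.9, 0, 0, 0, -0.3, 0, -2.5, -0.9, 0, 0, 0, -0.3, 0, -2.5, -0.9, 0, 0, 0, -0.3, 0, -2.5, -0.9, 0, 0, 0, -0.3, 0, -2.5, -0.9, 0, 0, 0, -0.3, 0, -2.4, -0.9, 0, 0, 0, -0.2, 0, -2.4, -0.9, 0, 0, 0, -0.2, 0])

```text
time: 12.78
tool_pos: [0.5364, 0.0014, 0.165]
ee_rot: [3.141, 0.0, 1.71]
wrist_force: [-0.1, 0.8, -0.2]
width: 0.094
```

Emit:
arm_command(plan=[-2.4, -1, 0.5, 0, 0, -0.3, 0, -2.4, -1, 0.5, 0, 0, -0.3, 0, -2.4, -1, 0.5, 0, 0, -0.3, 0, -2.4, -1, 0.5, 0, 0, -0.3, 0, -2.4, -1, 0.5, 0, 0, -0.2, 0, -2.4, -1, 0.5, 0, 0, -0.2, 0, -2.4, -1, 0.5, 0, 0, -0.2, 0, -2.4, -1, 0.5, 0, 0, -0.2, 0])

```text
time: 13.78
tool_pos: [0.4873, -0.2008, 0.1249]
ee_rot: [3.141, 0.0, 1.745]
wrist_force: [0.4, 0.3, -0.5]
width: 0.0943
```

```bash
python3 mv.py .489 -.2 .05 99.96 4; python3 look.py 4 150,80,390,280 130,90,400,230
```

```text
pos [ 0.4873 -0.2008  0.1249] rpy [1.7997e+02 3.0000e-02 9.9990e+01] t 13.78 w 0.0943 F [ 0.4  0.3 -0.5]
[0.01 0.04 1.87] [0.01 0.01 0.01]
[0.01 0.04 1.87] [0.01 0.01 0.01]
[0.01 0.05 1.87] [0.01 0.01 0.01]
[0.01 0.05 1.87] [0.01 0.01 0.01]
{'time': 13.875, 'tool_pos': [0.4866, -0.2017, 0.1242], 'ee_rot': [-3.1405, 0.0003, 1.742], 'wrist_force': [-0.5123, 0.6794, 0.8568], 'width': 0.094}
```

View pics/scene4.png

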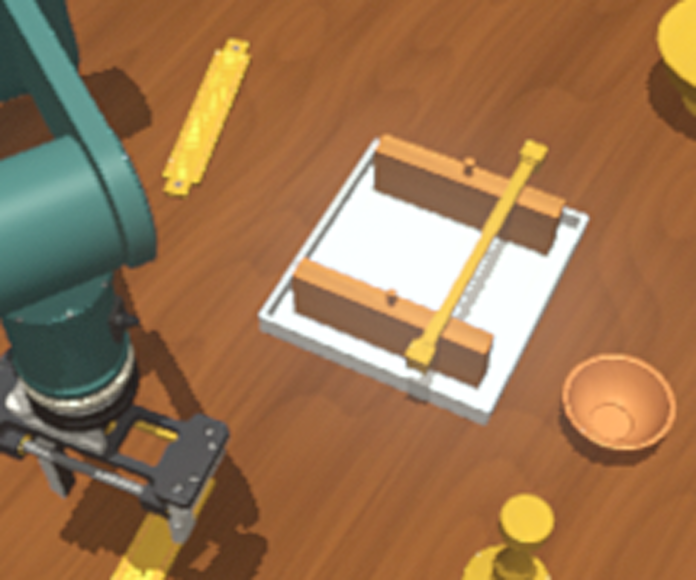

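View pics/top4.png

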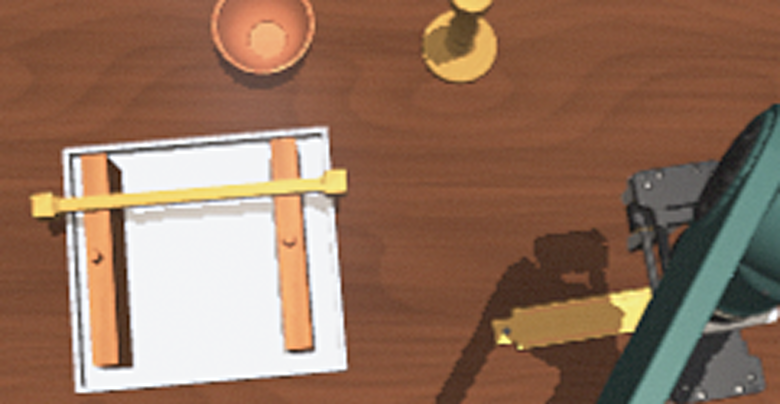

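The rail lies across both rests on the bowl side of the pegs, with its blocks outside both rests at top-view crop (42,205) and (335,181). Next is the plate: descend and close.

Emit:
arm_command(plan=[0, 0.2, 2, 0, 0, 0, 0, 0, 0, 2.5, 0, 0, 0, 0, 0, 0, 2.5, 0, 0, 0, 0, 0, 0, 1.5, 0, 0, 0, 0, 0, 0, 1.0, 0, 0, 0, 0, 0, 0, 0, 0, 0, 0, 0])

```text
time: 14.62
tool_pos: [0.4893, -0.1992, 0.0292]
ee_rot: [-3.141, -0.001, 1.745]
wrist_force: [-0.1, -0.2, -0.0]
width: 0.0938
```

```bash
python3 mv.py .489 -.2 .01 99.96 4; python3 look.py 5 140,210,260,320 270,150,420,250
```

```text
pos [ 0.4893 -0.1992  0.0292] rpy [-1.7997e+02 -3.0000e-02  9.9990e+01] t 14.62 w 0.0938 F [-0.1 -0.2 -0. ]
[-0.02 -0.01  0.48] [-0.01 -0.01  0.01]
[-0.02 -0.01  0.48] [-0.01 -0.01  0.01]
[-0.02 -0.01  0.48] [-0.01 -0.01  0.01]
[-0.02 -0.01  0.48] [-0.01 -0.01  0.01]
{'time': 14.725, 'tool_pos': [0.49, -0.1998, 0.0303], 'ee_rot': [3.1403, 0.001, 1.7451], 'wrist_force': [-0.0733, -0.4379, -0.6549], 'width': 0.0941}
```

View pics/scene5.png

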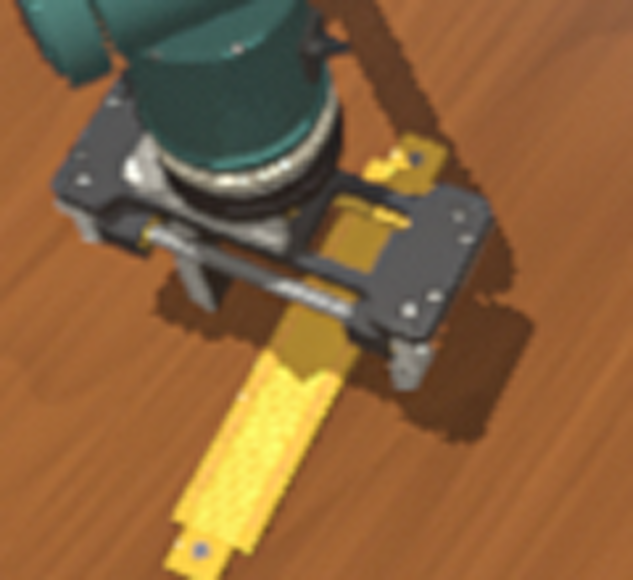

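The fingers straddle the plate at its middle with room on each side. Final descent and closing.

Emit:
arm_command(plan=[0, 0, 0.8, 0, 0, 0, 0, 0, 0, 0.6, 0, 0, 0, 0, 0, 0, 0.4, 0, 0, 0, 0, 0, 0, 0.15, 0, 0, 0, 0, 0, 0, 0, 0, 0, 0, 0, 0, 0, 0, 0, 0, 0, 0])

```text
time: 15.48
tool_pos: [0.4896, -0.1996, 0.0102]
ee_rot: [3.141, 0.0, 1.745]
wrist_force: [-0.5, -0.3, -0.1]
width: 0.0943
```

Emit:
arm_command(plan=[0, 0, 0, 0, 0, 0, 0.5, 0, 0, 0, 0, 0, 0, 0.6, 0, 0, 0, 0, 0, 0, 1, 0, 0, 0, 0, 0, 0, 1, 0, 0, 0, 0, 0, 0, 1, 0, 0, 0, 0, 0, 0, 1, 0, 0, 0, 0, 0, 0, 1, 0, 0, 0, 0, 0, 0, 1])

```text
time: 16.48
tool_pos: [0.4889, -0.1996, 0.0099]
ee_rot: [-3.141, -0.0, 1.745]
wrist_force: [-2.1, -0.6, 2.6]
width: 0.0397
```

Emit:
arm_command(plan=[0, 0, -0.5, 0, 0, 0, 1, 0, 0, -1.0, 0, 0, 0, 1, 0, 0, -2.0, 0, 0, 0, 1, 0, 0, -2.5, 0, 0, 0, 1, 0, 0, -3, 0, 0, 0, 1, 0, 0, -3, 0, 0, 0, 1, 0, 0, -2, 0, 0, 0, 1, 0, 0, -1, 0, 0, 0, 1])

```text
time: 17.48
tool_pos: [0.49, -0.1997, 0.1617]
ee_rot: [3.139, 0.002, 1.745]
wrist_force: [0.1, -1.2, -3.5]
width: 0.0394
```

```bash
python3 mv.py .4892 .1997 .16 95.85 16; python3 look.py 6 130,100,390,320 130,90,400,250
python3 - <<'E'
from h import *
t=load("top4");c=lambda x,y:((x+.5)/(780/270)-.5+130,(y+.5)/(780/270)-.5+90)
P=[onz(t,*c(*p),.087) for p in((42,205),(335,181))];print(P);m=(P[0]+P[1])/2;print(m,np.degrees(np.arctan2(P[0][1]-P[1][1],P[0][0]-P[1][0])))
E
```

```text
pos [ 0.49   -0.1997  0.1617] rpy [1.7987e+02 9.0000e-02 9.9990e+01] t 17.48 w 0.0394 F [ 0.1 -1.2 -3.5]
[2.46 0.43 0.01] [0.01 0.01 0.26]
[2.46 0.42 0.01] [0.01 0.01 0.26]
[2.46 0.41 0.01] [0.01 0.01 0.26]
[2.46 0.39 0.01] [0.01 0.01 0.26]
[2.47 0.38 0.01] [0.01 0.01 0.26]
[2.47 0.37 0.01] [0.01 0.01 0.26]
[2.47 0.36 0.01] [0.01 0.01 0.26]
[2.47 0.35 0.01] [0.01 0.01 0.26]
[2.47 0.34 0.01] [0.01 0.01 0.26]
[2.47 0.33 0.01] [0.01 0.01 0.26]
[2.48 0.32 0.01] [0.01 0.01 0.26]
[2.48 0.31 0.01] [0.01 0.01 0.26]
[2.48 0.29 0.01] [0.01 0.01 0.26]
[2.48 0.28 0.01] [0.01 0.01 0.26]
[2.48 0.27 0.01] [0.01 0.01 0.26]
[2.48 0.26 0.01] [0.01 0.01 0.26]
{'time': 17.575, 'tool_pos': [0.49, -0.1997, 0.1612], 'ee_rot': [3.1396, 0.0015, 1.7452], 'wrist_force': [1.5681, -0.1984, -4.3814], 'width': 0.0394}
[array([0.57096476, 0.34319277, 0.087     ]), array([0.59817104, 0.07496781, 0.087     ])]
[0.5845679  0.20908029 0.087     ] 95.79175032695159
```

View pics/scene6.png

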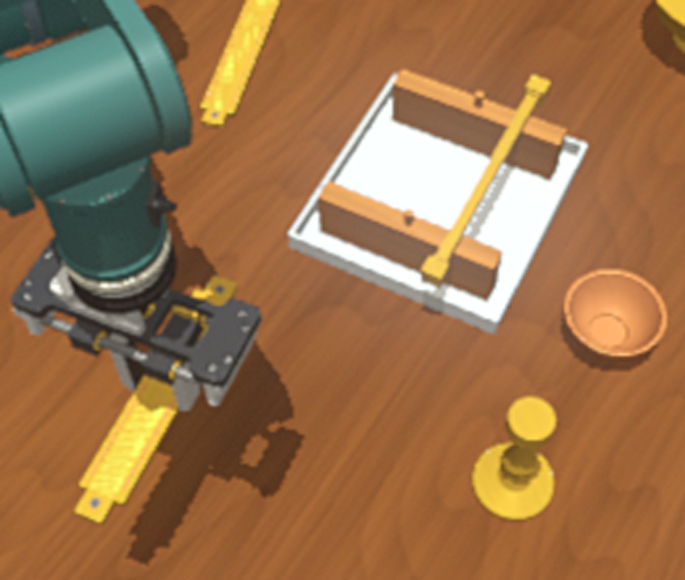

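The plate is lifted level in the jaws. The rail measures (0.5846, 0.209) at 95.8°, which is 51 mm beside the peg line. Carrying the plate over.

Emit:
arm_command(plan=[2.4, 0.4, 0, 0, 0, 0.3, 1, 2.5, 0.4, 0, 0, 0, 0.3, 1, 2.5, 0.4, 0, 0, 0, 0.3, 1, 2.5, 0.4, 0, 0, 0, 0.3, 1, 2.5, 0.4, 0, 0, 0, 0.3, 1, 2.5, 0.4, 0, 0, 0, 0.2, 1, 2.5, 0.4, 0, 0, 0, 0.2, 1, 2.5, 0.3, 0, 0, 0, 0.2, 1])

```text
time: 18.58
tool_pos: [0.4882, 0.0029, 0.1584]
ee_rot: [-3.139, -0.001, 1.708]
wrist_force: [-0.4, 0.1, -4.2]
width: 0.0396
```

Emit:
arm_command(plan=[2.5, 0.3, 0, 0, 0, 0.3, 1, 2.5, 0.3, 0, 0, 0, 0.3, 1, 2.5, 0.3, 0, 0, 0, 0.3, 1, 2.5, 0.3, 0, 0, 0, 0.3, 1, 2.5, 0.3, 0, 0, 0, 0.3, 1, 2.5, 0.3, 0, 0, 0, 0.3, 1, 2.4, 0.3, 0, 0, 0, 0.2, 1, 2.3, 0.2, 0, 0, 0, 0.2, 1])

```text
time: 19.58
tool_pos: [0.4875, 0.2009, 0.1582]
ee_rot: [-3.139, 0.001, 1.67]
wrist_force: [0.2, 0.1, -3.4]
width: 0.0394
```

```bash
python3 look.py 7 210,90,390,240 130,90,290,230; python3 mv.py .4892 .1997 .12 95.85 1
```

```text
{'time': 19.675, 'tool_pos': [0.4873, 0.202, 0.1582], 'ee_rot': [-3.1387, -0.0006, 1.6729], 'wrist_force': [-0.811, -0.1422, -3.116], 'width': 0.0394}
pos [0.4873 0.202  0.1582] rpy [-1.7983e+02 -3.0000e-02  9.5850e+01] t 19.68 w 0.0394 F [-0.8 -0.1 -3.1]
[-0.25  0.18  3.82] [-0.17 -0.03 -0.  ]
```

View pics/scene7.png

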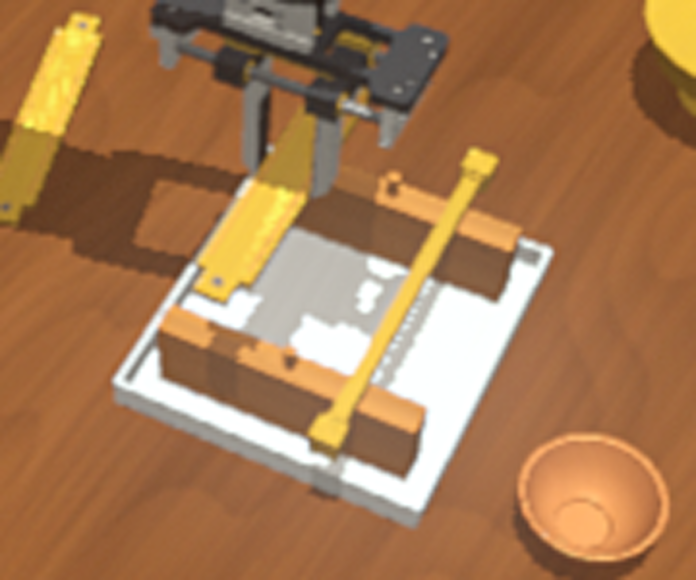

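View pics/top7.png

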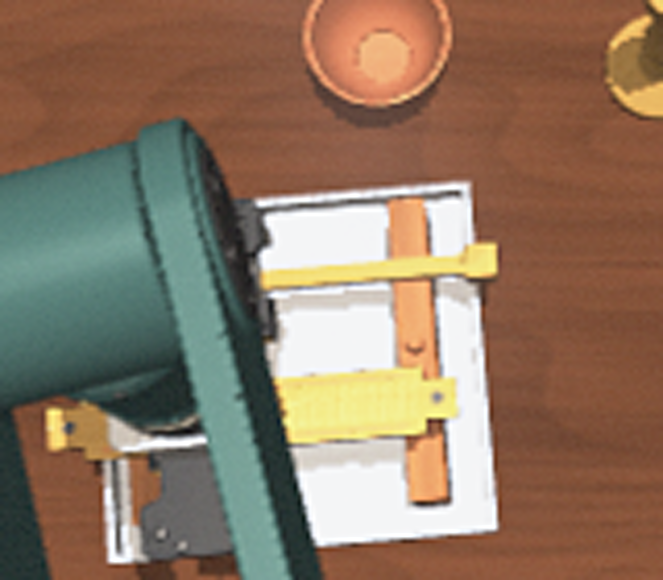

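Run:
```python
from h import *
t=load("top7");s=load("scene7")
c=lambda x,y,f,ox,oy:((x+.5)/f-.5+ox,(y+.5)/f-.5+oy)
p1=c(436,398,663/160,130,90);p2=c(216,281,696/180,210,90)
print(tri(t,p1,s,p2))
a=onz(t,*p1,.156);b=onz(t,*c(69,428,663/160,130,90),.156);print(a,b,(a+b)/2,np.degrees(np.arctan2(*(b-a)[[1,0]])))
```

```text
(array([0.49724718, 0.09555496, 0.15395409]), np.float64(0.003479898476274719))
[0.49823318 0.09661905 0.156     ] [0.47673833 0.31079249 0.156     ] [0.48748575 0.20370577 0.156     ] 95.73112258829669
```

Plate centre measured at (0.4875, 0.204) and 95.7°, level. Lowering.

Emit:
arm_command(plan=[-0.2, 0.1, 1, 0, 0, 0, 1, 0, 0.1, 2, 0, 0, 0, 1, 0, 0, 2, 0, 0, 0, 1, 0, 0, 1.2, 0, 0, 0, 1, 0, 0, 0.6, 0, 0, 0, 1, 0, 0, 0.4, 0, 0, 0, 1, 0, 0, 0.1, 0, 0, 0, 1, 0, 0, 0, 0, 0, 0, 1])

```text
time: 20.68
tool_pos: [0.4908, 0.1985, 0.0875]
ee_rot: [3.141, -0.0, 1.67]
wrist_force: [-0.6, 0.9, -4.0]
width: 0.0396
```

Emit:
arm_command(plan=[0, 0, 0.1, 0, 0, 0, 1, 0, 0, 0.1, 0, 0, 0, 1, 0, 0, 0, 0, 0, 0, 1])

```text
time: 21.05
tool_pos: [0.4904, 0.1984, 0.0849]
ee_rot: [-3.141, 0.0, 1.67]
wrist_force: [0.7, -0.5, -4.2]
width: 0.0394
```

Emit:
arm_command(plan=[0, 0, 0.05, 0, 0, 0, 1, 0, 0, 0.05, 0, 0, 0, 1, 0, 0, 0, 0, 0, 0, 1])

```text
time: 21.42
tool_pos: [0.4904, 0.1984, 0.0839]
ee_rot: [-3.141, 0.0, 1.67]
wrist_force: [-0.6, 0.6, -4.4]
width: 0.0398
```

Emit:
arm_command(plan=[0, 0, 0.1, 0, 0, 0, 1, 0, 0, 0.1, 0, 0, 0, 1, 0, 0, 0, 0, 0, 0, 1])

```text
time: 21.8
tool_pos: [0.4904, 0.1984, 0.0818]
ee_rot: [-3.141, 0.0, 1.67]
wrist_force: [-0.3, -0.3, -4.7]
width: 0.0397
```

Emit:
arm_command(plan=[0, 0, 0.05, 0, 0, 0, 1, 0, 0, 0.05, 0, 0, 0, 1, 0, 0, 0, 0, 0, 0, 1])

```text
time: 22.18
tool_pos: [0.4904, 0.1984, 0.0809]
ee_rot: [-3.141, 0.0, 1.67]
wrist_force: [0.5, 0.0, -4.2]
width: 0.0395
```

Emit:
arm_command(plan=[0, 0, 0.05, 0, 0, 0, 1, 0, 0, 0.05, 0, 0, 0, 1, 0, 0, 0, 0, 0, 0, 1])

```text
time: 22.55
tool_pos: [0.4905, 0.1984, 0.08]
ee_rot: [3.142, 0.0, 1.67]
wrist_force: [-0.1, -0.3, -4.3]
width: 0.0397
```

Emit:
arm_command(plan=[0, 0, 0.05, 0, 0, 0, 1, 0, 0, 0.05, 0, 0, 0, 1, 0, 0, 0, 0, 0, 0, 1])

```text
time: 22.92
tool_pos: [0.4905, 0.1984, 0.0799]
ee_rot: [3.141, 0.0, 1.67]
wrist_force: [-2.9, -0.9, 3.7]
width: 0.0395
```

Emit:
arm_command(plan=[0, 0, 0.05, 0, 0, 0, 1, 0, 0, 0.05, 0, 0, 0, 1, 0, 0, 0, 0, 0, 0, 1])

```text
time: 23.3
tool_pos: [0.4905, 0.1985, 0.0799]
ee_rot: [3.141, 0.0, 1.67]
wrist_force: [-5.3, -1.6, 9.2]
width: 0.0395
```

The plate is down, with the wrist force at +9 N upward. Releasing.

Emit:
arm_command(plan=[0, 0, -0.1, 0, 0, 0, 0.57, 0, 0, 0, 0, 0, 0, 0.5, 0, 0, 0, 0, 0, 0, 0.4, 0, 0, 0, 0, 0, 0, 0.3, 0, 0, 0, 0, 0, 0, 0.2, 0, 0, 0, 0, 0, 0, 0.2])

```text
time: 24.05
tool_pos: [0.4905, 0.1984, 0.0789]
ee_rot: [3.142, 0.0, 1.67]
wrist_force: [-0.1, 0.1, -0.3]
width: 0.0751
```

Emit:
arm_command(plan=[0, 0, -0.5, 0, 0, 0, 0.2, 0, 0, -1, 0, 0, 0, 0.2, 0, 0, -2, 0, 0, 0, 0.1, 0, 0, -2.5, 0, 0, 0, 0, 0, 0, -2.5, 0, 0, 0, 0, 0, 0, -2.5, 0, 0, 0, 0])

```text
time: 24.8
tool_pos: [0.4907, 0.1985, 0.1908]
ee_rot: [3.14, -0.0, 1.67]
wrist_force: [0.4, -0.1, 0.3]
width: 0.094
```

Emit:
arm_command(plan=[-3, 0, -1, 0, 0, 0, 0, -4, 0, 0, 0, 0, 0, 0, -4, 0, 0, 0, 0, 0, 0, -4, 0, 0, 0, 0, 0, 0, -4, 0, 0, 0, 0, 0, 0, -4, 0, 0, 0, 0, 0, 0, -4, 0, 0, 0, 0, 0, 0, -3, 0, 0, 0, 0, 0, 0])

```text
time: 25.8
tool_pos: [0.5204, -0.1018, 0.2]
ee_rot: [3.14, 0.001, 1.669]
wrist_force: [-0.1, -0.8, -0.8]
width: 0.0938
```

```bash
python3 look.py 8 210,90,390,240 130,70,310,230
```

```text
{'time': 25.9, 'tool_pos': [0.5204, -0.1028, 0.1996], 'ee_rot': [3.1409, 0.0014, 1.666], 'wrist_force': [0.5061, 0.8185, 0.1693], 'width': 0.094}
```

View pics/scene8.png

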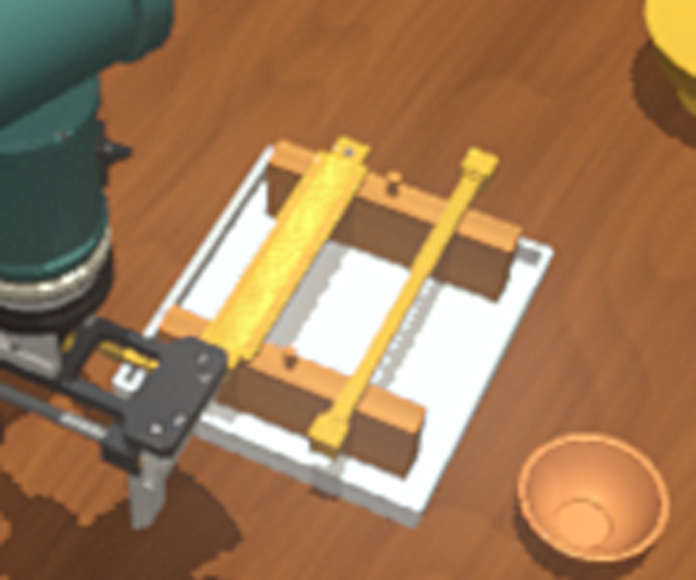

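View pics/top8.png

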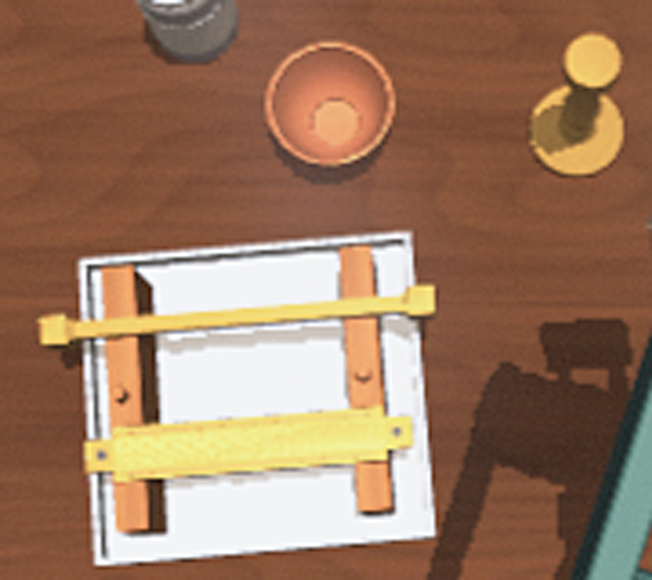

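Run:
```python
from h import *
t=load("top8");f=652/180
c=lambda x,y:((x+.5)/f-.5+130,(y+.5)/f-.5+70)
th=np.radians(5.85);ux=np.array([np.cos(th),np.sin(th)]);uy=np.array([-np.sin(th),np.cos(th)]);T=np.array([.534,.2043])
for n,a,b,z in(("plate",(101,455),(396,432),.078),("rail",(54,331),(422,300),.087)):
    A,B=onz(t,*c(*a),z)[:2],onz(t,*c(*b),z)[:2];m=(A+B)/2-T;d=A-B
    print(n,"tray xy",(m@ux).round(4),(m@uy).round(4),"ang",np.degrees(np.arctan2(d[1],d[0])).round(2),"len",np.linalg.norm(d).round(4))
# bystanders unchanged?
a=load("top0")["pixels"].astype(int);b=t["pixels"].astype(int)
d=np.abs(a-b).max(2);print("diff bowl",(d[80:118,200:242]>40).sum(),"candle",(d[78:120,274:304]>40).sum())
```

```text
plate tray xy -0.0437 -0.0014 ang 95.51 len 0.2161
rail tray xy 0.05 -0.0015 ang 95.93 len 0.2701
diff bowl 0 candle 0
```

Both pieces are well placed and the bowl and candlestick pixels are unchanged, so I'm handing in.

```bash
python3 -c "
from bench import close_job
print(close_job())"
```

```text
the job is handed in; nothing more can be done
None
```

I laid the rail across both rests on the far side of the pegs and the plate (the one starting farthest to the robot's right) on the near side. I handed the job in just after 26 s; no verdict was reported.

The last pictures gave these positions, relative to the midpoint between the rests, with the tray's y axis measured at 95.85°:

| Piece | Distance from peg line | Offset along the gap | Angle |
|---|---|---|---|
| Rail | +50 mm | -1.5 mm | 95.9° |
| Plate | -44 mm | -1.4 mm | 95.5° |

- **Seating:** the rail's end blocks hang outside both rests, the plate reaches over both, and the two do not touch. I judged resting from the pictures and from where the descents stopped (TCP 75 mm for the rail, 80 mm for the plate). I could not read the contact force on each rest directly.
- **Set-down:** I lowered each piece in 0.5–1 mm steps until it touched. The highest wrist reading then was 9.2 N upward with the plate, and I opened the jaws with each piece already on the rests.
- **Bystanders:** the bowl and candlestick showed no changed pixels between the first and last top views.
- **Failed or disagreeing checks:** no check failed. While the rail was held over the tray, one of its end blocks measured about 3 mm off its predicted place along the rail. The two camera views disagreed by up to about 3.5 mm on a plate point. Both are well inside the margins.

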